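# Shut a carved printing block in its case

### The arm

A 6-joint arm with a two-finger parallel gripper is mounted at the origin on the work surface. World frame = base frame: x ahead of the robot, y to its left, z up, the work surface at z = 0. Lengths are in m, angles in rad, forces in N, time in s.
With the tool pointing down it reaches from about 0.375 to 0.975 m from the base axis. Payload 3.8 kg.
Tool frame: the origin (TCP) lies midway between the tips of the shut fingers; the grasp point (between the pads) lies 19 mm behind it; x points along the fingers, y is the direction in which the jaws open and shut, and the axes are right-handed (so a half turn about x gives the same grasp; the last joint's range is limited). The gripper opens to 88 mm and grips with 3 to 60 N. Pads are 18 mm wide; open, the fingers measure 123 mm over their backs; the gripper's body (75 mm by 187 mm) begins 45 mm behind the grasp point.
Start: joints at [-1.303, 0.264, 1.604, -0, 1.274, -0.037], TCP at [0.203, -0.644, 0.239] pointing down, gripper open.
Joint ranges: [-2.63, 2.63], [-0.94, 2.18], [0.31, 2.57], [-1.31, 4.45], [0, 2.66], [-2.55, 2.55]. Speed limits (rad/s): [2.57, 2.57, 3.14, 3.14, 3.14, 3.14].

### API

Orientations are given as a rotation vector (axis times angle).
In Python, from cell import manip, inverse_kinematics, cams, order gives the robot as it stands. Calls block until the motion is done:
- manip.move_pose(position, orientation): joint-space move of the TCP to a pose.
- manip.move_linear(position, rate=0.15, rot=None): straight line of the TCP; rot=None keeps the orientation; rate is the mean speed in m/s.
- manip.set_joints(angles): joint-space move.
- manip.set_gripper(opening, force=None): finger opening in m; force is the grip in N (None keeps the last); returns when the fingers have stopped.
- manip.dwell(seconds).
- inverse_kinematics(position, orientation): joint angles nearest the present ones, or None.
- manip.state(): the state.
- cams.capture(name): name is "scene" or "side" or "wrist"; returns a dict with "image" (480x640x3 uint8, blue, green, red), "z_map" (480x640 float32, m along the optical axis (not along the pixel's ray), 0 where there is no reading), "intrinsics" (3x3 intrinsics, pixels), "position" and "orientation" of the camera in the world; the wrist camera has in their place "T_tool_cam" (4x4, takes a point from camera to tool coordinates, whose origin is the TCP and whose axes are the tool frame's). Camera axes: x right, y down, z forward; pixel columns grow to the right and rows downward; lengths in m; the calibration is good to about 2 mm. A picture is of the moment at which its call begins: read the wrist's pose just before it.
A pose or a line that the arm cannot do raises manip.IKError and nothing moves.
- order.close_job(): hands the job in, once; it reports no verdict.
The state is a dict: "clock": time; "joint_pos": joint angles; "joint_velocities": joint speeds; "tau": joint torques, N m; "tool_pos": TCP position; "tcp_rot": TCP orientation; "contact_force": force on the tool from outside, world axes, zero at the start; "moment": the same for the moment, N m; "gripper_width": finger opening in m.
Only numpy, scipy, OpenCV 4.12 (cv2) and the standard library are available. Lean on these libraries where they do the work, as an engineer would, in place of code of your own. Each camera call takes 0.05 s, during which the arm holds its last target. There are 200 camera calls.

### The job

The carved printing block is only part-way into its wooden case: push it fully home until the sprung ball in the side wall clicks into its notch, then swing the standing lid over and down until it is fully shut. Leave the block held in the case and the other things on the table where they are.

Things in the scene. Friction and masses are not known exactly. Their poses are not given: they have to be found in the camera images.
- case: Fixed wooden case, 160 mm long (x), 109 wide (y), walls 42 high. Origin: centre of its underside; +x runs from the open mouth (x = -80 mm) to the closed end. Its channel is 93 wide, open above, floor at z = 12 mm with no sill at the mouth, end wall at x = +73 mm. The brass housing of the sprung ball stands 14 mm out of the -y wall near the closed end. The lid is hinged along the +y wall.
- block_mid (a point): Centre (half-way up) of the carved printing block, 150 long (x), 90 wide, 24 mm high, light brown, black relief on top, flat in the channel with 1.5 mm to spare each side. It starts sticking out of the mouth and slides in along the case's +x. Fully home (against the end wall) this point is at x = -2 mm in the case's frame and the tail is 3 mm inside the mouth.
- block_tail (a point): Centre of the block's tail face (the end that sticks out of the mouth, towards the robot), 75 mm behind block_mid, half-way up the block. Pushing here in the case's +x takes 5 to 10 N once the ball bears on the block's side (about the last 25 mm); the ball drops into the notch near the very end.
- ball (a joint): Retreat of the sprung steel ball into the case's -y wall, in m: 0 = fully out (at rest, or in the block's notch when the block is held), about 0.003 while the block's side presses it back.
- lid (a joint): Lid angle in rad: 0 = shut and level, 1.57 = upright, more = leaning outward beyond the case's +y side. Starts at 1.95 to 2.25 (stop at 2.4). Steady hinge friction (0.14 N m): the lid stays where it is left, 1 to 3 N at its free edge moves it. A pale wooden board, 160 mm along the case's x, 125 mm from hinge to free edge, 8 mm thick.
- lid_hinge (a point): Middle of the hinge line, which runs along the case's x: at x = 0, y = +58, z = 42.5 mm in the case's frame, on the board's underside. Shut, the board's top is at z = 50.5 mm and it reaches to y = -67 mm.
- lid_edge (a point): Middle of the lid's free edge, 125 mm from the hinge, half-way through its thickness. At the lid's mouth end a red lip (6 to 12 mm beyond the mouth, reaching 14 mm below the board) drops in front of the block's tail: the lid cannot shut on a block that sticks out.
- spare_mid (a point): Bystander: centre of a spare dark-brown carved block with a red relief, 150 x 90 x 24 mm, lying flat on the table.
- bowl: Bystander: blue bowl, rim radius 60 mm, 40 mm high; origin at the centre of its underside.
- dish: Bystander: white square dish, 80 x 80 x 25 mm; origin at the centre of its underside.
- brush: Bystander: brush 200 mm long lying on the table, along its x axis.
- jar: Bystander: amber jar with black cap, radius 30 mm, 70 mm high; origin at the centre of its underside.
- baren: Bystander: round wooden rubbing pad with a knob, radius 55 mm, 50 mm high; origin at the centre of its underside.
Things that resemble listed ones, but are neither listed nor needed, are in the scene too. Leave any purple look-alike of the part that bears block_mid alone. What is shaped like the case but purple or turquoise is not meant.

How it is judged:
On the way, in this order (a step that is already met when the one before it is completed fails the run):
1. the block is fully home and held by the ball, the lid still open (x of block_mid in the frame of case above -0.0055 m and value of joint ball below 0.002 m and value of joint lid above 0.3 rad), for 0.2 s.
2. the lid is shut (value of joint lid below 0.06 rad), for 0.2 s.
At the end, for the whole second after the job is handed in: The block is within 3.5 mm of fully home with the ball in its notch (ball pushed back less than 2 mm), the lid is shut to within 0.06 rad, and the block is at rest (x of block_mid in the frame of case above -0.0055 m and value of joint ball below 0.002 m and value of joint lid below 0.06 rad and linear speed of block below 0.02 m/s); the robot touches nothing.
It fails at once if a bystander is moved by more than 25 mm (distance of any of spare_mid, bowl, dish, brush, jar, baren from where it was at the start of the episode above 0.025 m).
It also fails if it takes over 50 s, if anything falls off the work surface, if the arm or the gripper's body presses on something with over 40 N, if the wrist force passes 120 N, or if a joint passes its speed limit or range.

## Working session

There is one attempt and no reset: what is moved stays moved. The work goes in short steps, each a Python script; the robot and the scene stay as the last script left them, time stands still between calls to the robot, and variables do not carry over. Pictures are saved under pics/ and viewed, about 8 in all and at most 12, crops included, and the job is handed in when it is done.

```bash
ls; mkdir -p pics; python3 - <<'E'
from cell import manip,cams
import cv2,numpy as np,pickle
d={}
for n in ("scene","side"):
    c=cams.capture(n); d[n]=c; cv2.imwrite(f"pics/{n}0.png",c["image"]); print(n,c["intrinsics"],c["position"],c["orientation"])
pickle.dump(d,open("c0.pkl","wb")); print(manip.state())
E
```

```text
pics
scene [[447.79429133   0.         327.40201748]
 [  0.         447.79429133 241.34157119]
 [  0.           0.           1.        ]] [0.88135018 0.44964847 0.89850101] [-1.0544798  -2.66458408  0.73450924]
side [[566.260762     0.         316.6241624 ]
 [  0.         566.260762   239.64302482]
 [  0.           0.           1.        ]] [-0.23880335  1.00039834  0.79939834] [-0.87712378  2.31613566 -1.29773954]
{'clock': 0.1, 'joint_pos': array([-1.30289656e+00,  2.64628127e-01,  1.60522271e+00,  1.34126565e-05,
        1.27370901e+00, -3.68953806e-02]), 'joint_velocities': array([ 0.0003501 , -0.00134305, -0.00206802,  0.00151586,  0.00038944,
        0.0001991 ]), 'tau': array([-1.04933166e-03, -5.03621113e+01, -3.58071578e+01,  7.29688955e-02,
        2.33362557e-02, -5.36864206e-05]), 'tool_pos': array([ 0.20240222, -0.64327031,  0.23755395]), 'tcp_rot': array([ 2.05784554,  0.31812731, -2.05829108]), 'contact_force': array([ 0.1977086 , -1.05124857,  0.10110442]), 'moment': array([ 0.02270632,  0.01483139, -0.06963134]), 'gripper_width': 0.0881562966789608}
```

View pics/scene0.png

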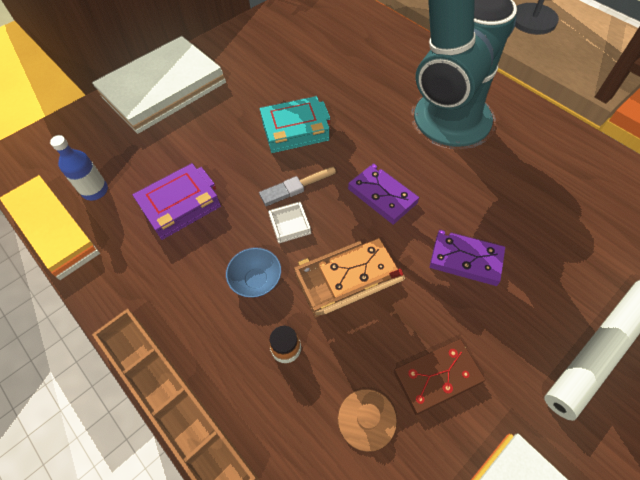

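View pics/side0.png

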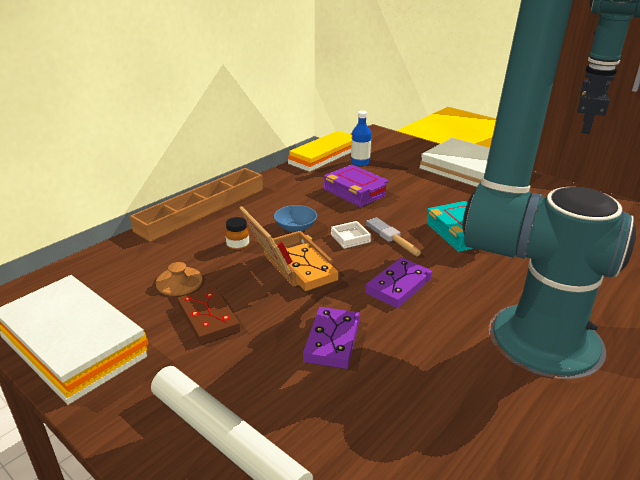

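Scene view: the open wooden case with the light-brown, black-relief block is at about (350,272), with its red lip at (397,271). The look-alikes are a purple case (178,198), a turquoise case (295,125) and purple blocks (384,192) and (468,257). The spare, dark with red relief, is at (440,375). Only the wooden case at (350,272), seen at (295,255) in the side view, fits the description. I'll confirm it in one enlarged crop.

```bash
cat > h.py <<'E'
import numpy as np,cv2
from scipy.spatial.transform import Rotation as R
def ray(c,u,v):
    K=c["intrinsics"]; d=np.array([(u-K[0,2])/K[0,0],(v-K[1,2])/K[1,1],1.]); return R.from_rotvec(c["orientation"]).as_matrix()@d
def onz(c,u,v,z):
    d=ray(c,u,v); p=np.array(c["position"]); return p+d*(z-p[2])/d[2]
def cloud(c):
    K=c["intrinsics"]; v,u=np.mgrid[:480,:640]; z=c["z_map"]
    P=np.stack([(u-K[0,2])/K[0,0]*z,(v-K[1,2])/K[1,1]*z,z],-1)
    return P@R.from_rotvec(c["orientation"]).as_matrix().T+np.array(c["position"])
E
python3 - <<'E'
import pickle,cv2,numpy as np
from h import *
d=pickle.load(open("c0.pkl","rb"))
s=d["scene"]["image"][225:325,285:418]; t=d["side"]["image"][200:300,230:350]
cv2.imwrite("pics/crop0.png",np.vstack([np.pad(cv2.resize(x,None,fx=f,fy=f,interpolation=cv2.INTER_CUBIC),((0,0),(0,0),(0,0)))[:300,:480] for x,f in ((s,3.0),)]+[]) if 0 else np.hstack([cv2.resize(s,(400,300),interpolation=cv2.INTER_CUBIC),cv2.resize(t,(360,300),interpolation=cv2.INTER_CUBIC)]))
for n in d: 
    P=cloud(d[n]); 
    for (u,v) in {"scene":[(365,265),(268,272),(290,222),(285,342),(368,420),(440,375),(300,188),(384,192),(468,257)],"side":[(305,268),(260,240),(285,253)]}[n]: print(n,u,v,P[v,u].round(3))
E
```

```text
scene 365 265 [0.522 0.17  0.035]
scene 268 272 [0.68  0.025 0.008]
scene 290 222 [ 0.557 -0.044  0.004]
scene 285 342 [0.764 0.192 0.069]
scene 368 420 [0.745 0.396 0.046]
scene 440 375 [0.582 0.432 0.021]
scene 300 188 [ 0.479 -0.095  0.018]
scene 384 192 [0.34  0.056 0.02 ]
scene 468 257 [0.337 0.308 0.023]
side 305 268 [0.516 0.184 0.039]
side 260 240 [0.639 0.211 0.079]
side 285 253 [0.52  0.246 0.109]
```

View pics/crop0.png

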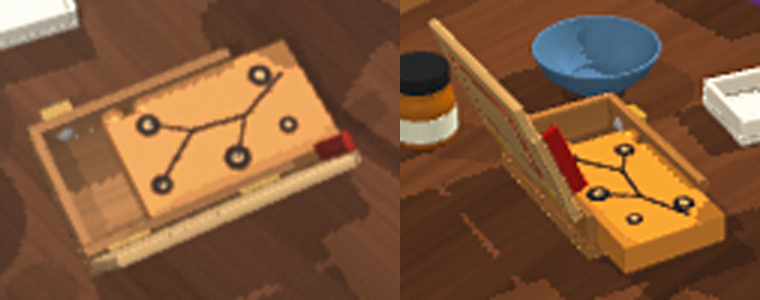

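The crop confirms it: light-brown block with black relief in an open wooden case. The pale lid leans outward on the near side, the red lip is at the mouth, and the ball housing is at (55,110) in the crop. Next I'll get the case pose from corners cast onto known heights.

```bash
python3 - <<'E'
import pickle
from h import *
d=pickle.load(open("c0.pkl","rb"));c=d["scene"]
f=lambda x,y,z:onz(c,285+x/3.008,225+y/3,z)
for n,x,y,z in [("blk front -y",103,118,.036),("blk front +y",152,218,.036),("blk tail -y",287,42,.036),("rim -y closed outer",28,128,.042),("rim -y mouth outer",230,52,.042),("+y closed",85,258,.042)]: print(n,f(x,y,z).round(4))
a=f(103,118,.036);b=f(287,42,.036);e=f(152,218,.036);g=a-b;print(np.linalg.norm(g),np.degrees(np.arctan2(g[1],g[0])),np.linalg.norm(a-e),np.degrees(np.arctan2(*(e-a)[[1,0]]))-90)
# orange block top by depth+colour
P=cloud(c);hsv=cv2.cvtColor(c["image"],cv2.COLOR_BGR2HSV)
m=(P[...,2]>.031)&(P[...,2]<.041)&(P[...,0]>.42)&(P[...,0]<.7)&(P[...,1]>.05)&(P[...,1]<.3)&(hsv[...,1]>130)&(hsv[...,2]>200)
print(m.sum(),cv2.minAreaRect((P[m][:,:2]*1000).astype(np.float32)))
for n in d:
    P=cloud(d[n]);m=(P[...,2]>.056)&(P[...,2]<.25)&(P[...,0]>.44)&(P[...,0]<.72)&(P[...,1]>.1)&(P[...,1]<.33)
    Q=P[m];print(n,m.sum(),Q.max(0),Q.min(0))
    if m.sum()>50:
        o=Q.mean(0);w=np.linalg.svd(Q-o)[2];print(o,w)
E
```

```text
blk front -y [0.5935 0.1007 0.036 ]
blk front +y [0.6216 0.1817 0.036 ]
blk tail -y [0.4506 0.1476 0.036 ]
rim -y closed outer [0.6399 0.0723 0.042 ]
rim -y mouth outer [0.4903 0.1268 0.042 ]
+y closed [0.6766 0.1737 0.042 ]
0.15040993379898282 -18.16992022213733 0.08574433677335157 -19.16868704750594
2019 ((558.5657958984375, 146.8320770263672), (121.87802124023438, 201.0141143798828), 72.71002960205078)
scene 649 [0.69199204 0.27650617 0.15817286] [0.51870333 0.18470174 0.05626084]
[0.60418828 0.24282773 0.13653815] [[ 0.96677904 -0.23651503  0.0969481 ]
 [-0.02135293 -0.45267704 -0.89141884]
 [ 0.25472013  0.85973492 -0.44268896]]
side 809 [0.6910338  0.2762087  0.16171817] [0.51265091 0.18892441 0.0563079 ]
[0.57617246 0.24438746 0.11816599] [[-0.96984492  0.21095991 -0.12205226]
 [-0.03203242  0.38610743  0.92189749]
 [ 0.24160869  0.89800722 -0.36770678]]
```

```bash
cat >> h.py <<'E'
def rv(yaw,s=1,pitch=0):   # tool x down, jaws along +-case x; pitch about case y
    u=np.array([np.cos(yaw),np.sin(yaw),0])*s; X=np.array([0,0,-1.]); M=np.stack([X,u,np.cross(X,u)],1)
    return R.from_matrix(M).as_rotvec()
def wristcam(manip,cams):
    s=manip.state(); c=cams.capture("wrist"); T=np.eye(4);T[:3,:3]=R.from_rotvec(s["tcp_rot"]).as_matrix();T[:3,3]=s["tool_pos"]
    T=T@c["T_tool_cam"]; c["position"]=T[:3,3];c["orientation"]=R.from_matrix(T[:3,:3]).as_rotvec();return c
E
python3 - <<'E'
from cell import manip,cams,inverse_kinematics
import pickle
from h import *
yaw=np.radians(-19)
q=[(s,inverse_kinematics([.55,.165,.33],rv(yaw,s))) for s in (1,-1)];print(q)
s=min((a for a in q if a[1] is not None),key=lambda a:abs(a[1][5]))[0];print(s)
manip.move_pose([.55,.165,.33],rv(yaw,s))
c=wristcam(manip,cams);pickle.dump(c,open("w1.pkl","wb"));cv2.imwrite("pics/w1.png",c["image"])
print(manip.state()["tool_pos"],c["position"],c["T_tool_cam"],manip.state()["clock"])
E
```

```text
[(1, array([0.24807978, 0.02972112, 1.70413962, 0.        , 1.40773191,
       0.57969234])), (-1, None)]
1
[0.55023048 0.16430424 0.32985502] [0.57350103 0.23161787 0.47480396] [[-2.70444900e-04 -2.76373676e-01  9.61050216e-01 -1.44975057e-01]
 [ 9.99999963e-01 -1.08017211e-04  2.50342565e-04 -3.06651019e-05]
 [ 3.46218692e-05  9.61050248e-01  2.76373695e-01 -7.11982765e-02]
 [ 0.00000000e+00  0.00000000e+00  0.00000000e+00  1.00000000e+00]] 3.25
```

View pics/w1.png

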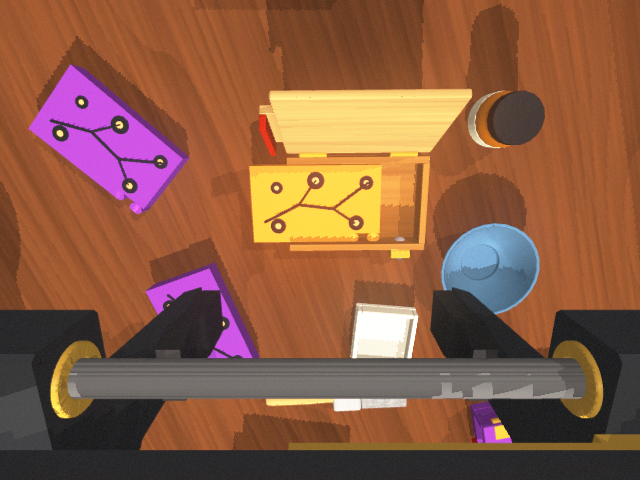

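The wrist view shows the block top as a yellow rectangle with corners at about (250,166), (254,243), (383,241) and (381,165). The case rim's closed corners are at (430,157) and (424,250), and the lid is at (370,120) with its lip at (266,130).

```bash
python3 - <<'E'
import pickle
from h import *
c=pickle.load(open("w1.pkl","rb"))
g=lambda u,v,z:onz(c,u,v,z)
hsv=cv2.cvtColor(c["image"],cv2.COLOR_BGR2HSV)
print("hsv",hsv[200,260],hsv[160,400],hsv[200,428])
m=cv2.inRange(hsv,(18,150,230),(32,255,255));m[:,:240]=0;m[:,395:]=0;m[:160]=0;m[250:]=0
m=cv2.morphologyEx(m,cv2.MORPH_CLOSE,np.ones((9,9)))
k=max(cv2.findContours(m,0,1)[0],key=cv2.contourArea);r=cv2.approxPolyDP(k,5,True)[:,0];print(r)
px={"tail+y":(250,166,.036),"tail-y":(254,243,.036),"fr+y":(381,165,.036),"fr-y":(383,241,.036),"rimC-y":(424,250,.042),"rimC+y":(430,157,.042),"rimM-y":(291,250,.042)}
p={n:g(*a) for n,a in px.items()}
for n in p:print(n,p[n].round(4))
for a,b in (("tail+y","fr+y"),("tail-y","fr-y"),("tail+y","tail-y"),("rimM-y","rimC-y"),("rimC-y","rimC+y")):
    e=p[b]-p[a];print(a,b,np.linalg.norm(e).round(4),np.degrees(np.arctan2(e[1],e[0])).round(2))
P=cloud(c)
for u,v in ((300,225),(400,205),(420,200),(275,95),(465,95),(300,140),(420,140)):print(u,v,P[v,u].round(4))
Q=P[100:145,290:445].reshape(-1,3);Q=Q[Q[:,2]>.06];o=np.median(Q,0)
w=np.linalg.svd(Q-Q.mean(0))[2];print("lid",w[2],Q.mean(0),len(Q))
E
```

```text
hsv [ 24 180 255] [ 15 177 236] [ 11 179 168]
[[394 183]
 [381 180]
 [381 165]
 [250 166]
 [254 241]
 [353 240]
 [358 232]
 [372 240]
 [379 232]
 [380 187]]
tail+y [0.4805 0.2268 0.036 ]
tail-y [0.4507 0.1412 0.036 ]
fr+y [0.6209 0.1794 0.036 ]
fr-y [0.5974 0.0931 0.036 ]
rimC-y [0.6399 0.0685 0.042 ]
rimC+y [0.6742 0.1707 0.042 ]
rimM-y [0.4906 0.1201 0.042 ]
tail+y fr+y 0.1482 -18.64
tail-y fr-y 0.1544 -18.15
tail+y tail-y 0.0906 -109.21
rimM-y rimC-y 0.1579 -19.07
rimC-y rimC+y 0.1079 71.46
300 225 [0.5101 0.1436 0.034 ]
400 205 [0.6318 0.1223 0.0104]
420 200 [0.6519 0.1267 0.0373]
275 95 [0.5452 0.2722 0.157 ]
465 95 [0.6857 0.2238 0.1558]
300 140 [0.5465 0.2347 0.0758]
420 140 [0.6611 0.195  0.0757]
lid [-0.30984914 -0.9199604   0.24013823] [0.61075417 0.22880115 0.11535637] 6918
```

```bash
cat >> h.py <<'E'
YAW=np.radians(-18.7);U=np.array([np.cos(YAW),np.sin(YAW),0]);V=np.array([-U[1],U[0],0]);C=np.array([.582,.1468,0])
W=lambda x,y,z:C+x*U+y*V+np.array([0,0,z])      # case -> world
toC=lambda p:np.array([(p-C)@U,(p-C)@V,p[2]])
E
python3 - <<'E'
from cell import manip
from h import *
manip.set_gripper(0.0,20)
manip.move_pose(W(-.17,0,.12),rv(YAW)); manip.move_linear(W(-.17,0,.019),rate=.12)
s=manip.state();f0=s["contact_force"];print(toC(s["tool_pos"]).round(4),f0.round(2),s["gripper_width"],s["clock"])
x=-.165
while x<-.08:
    manip.move_linear(W(x,0,.019),rate=.06)
    s=manip.state();p=toC(s["tool_pos"]);f=s["contact_force"]-f0
    print(round(x,4),p.round(4),"fu %.1f fv %.1f fz %.1f"%(f@U,f@V,f[2]),round(s["clock"],2))
    if f@U<-16: break
    x+=.006 if x<-.125 else .003 if x<-.104 else .0015
E
```

```text
[-0.1693  0.0006  0.0197] [-0.09 -0.36 -0.2 ] 0.0003594984415476144 6.525
-0.165 [-0.1641  0.0006  0.0198] fu -0.1 fv 1.8 fz 0.7 6.78
-0.159 [-0.1584  0.0002  0.0193] fu -0.2 fv -0.4 fz 1.3 7.03
-0.153 [-1.526e-01  1.000e-04  1.910e-02] fu -0.1 fv 0.9 fz 1.2 7.28
-0.147 [-1.466e-01  1.000e-04  1.900e-02] fu 0.2 fv 0.6 fz -0.4 7.53
-0.141 [-1.406e-01  1.000e-04  1.910e-02] fu -0.6 fv 0.0 fz 0.1 7.78
-0.135 [-0.1346  0.      0.019 ] fu 0.4 fv 0.4 fz -0.5 8.03
-0.129 [-1.284e-01  1.000e-04  1.910e-02] fu -0.5 fv 0.9 fz 0.5 8.28
-0.123 [-1.223e-01  1.000e-04  1.910e-02] fu -0.3 fv 0.8 fz 0.9 8.53
-0.12 [-0.1197  0.      0.019 ] fu -0.5 fv 0.2 fz -0.5 8.78
-0.117 [-0.1167  0.      0.019 ] fu -0.6 fv 0.1 fz 0.4 9.03
-0.114 [-0.1138  0.      0.0189] fu -1.2 fv 0.2 fz 0.3 9.28
-0.111 [-0.1113 -0.0002  0.0189] fu -3.3 fv 0.7 fz 1.2 9.53
-0.108 [-0.1091 -0.0003  0.0189] fu -7.3 fv -0.8 fz 4.5 9.78
-0.105 [-0.1064 -0.0003  0.0188] fu -7.8 fv 0.2 fz 5.3 10.03
-0.102 [-0.1034 -0.0003  0.0189] fu -6.8 fv 0.4 fz 5.2 10.28
-0.1005 [-0.1021 -0.0003  0.0189] fu -9.4 fv 1.4 fz 4.8 10.53
-0.099 [-0.1006 -0.0004  0.0188] fu -7.0 fv 0.5 fz 4.8 10.78
-0.0975 [-0.0988 -0.0003  0.0188] fu -6.7 fv 0.3 fz 5.0 11.03
-0.096 [-0.0956  0.0001  0.019 ] fu -0.7 fv 0.5 fz 0.5 11.28
-0.0945 [-0.094   0.0001  0.019 ] fu -0.7 fv 1.2 fz -0.6 11.53
-0.093 [-0.0926  0.      0.019 ] fu 0.5 fv 0.2 fz -0.0 11.78
-0.0915 [-0.0924 -0.      0.019 ] fu -5.7 fv 1.6 fz 3.4 12.03
-0.09 [-0.0924 -0.0001  0.0189] fu -9.0 fv 2.1 fz 6.6 12.28
-0.0885 [-0.0923 -0.0001  0.0189] fu -14.1 fv 2.7 fz 11.7 12.53
-0.087 [-0.0923 -0.0001  0.019 ] fu -20.1 fv 4.2 fz 15.1 12.78
```

The force fell from 7 N to 0 (the click), then hit a hard stop. I'll retract and check the block and the lid angle from above before touching the lid.

```bash
python3 - <<'E'
from cell import manip,cams
from h import *
manip.move_linear(W(-.14,0,.02),rate=.1);manip.move_linear(W(-.14,0,.15),rate=.2)
manip.move_pose(W(-.0,.02,.33),rv(YAW))
c=wristcam(manip,cams);P=cloud(c)
m=np.zeros((480,640,3),np.uint8);cv2.imwrite("pics/w2.png",cv2.resize(c["image"][60:270,180:460],(800,600),interpolation=cv2.INTER_CUBIC))
q=(P-C)@np.stack([U,V,[0,0,1]],1)
L=q[(abs(q[...,0])<.06)&(q[...,1]>.065)&(q[...,1]<.16)&(q[...,2]>.06)&(q[...,2]<.2)]
print("lid n",len(L),"theta",np.pi-np.arctan2(*np.linalg.svd(L[:,1:]-L[:,1:].mean(0))[2][0][[1,0]])%np.pi,L.max(0),L[:,1:].mean(0),manip.state()["clock"])
hsv=cv2.cvtColor(c["image"],cv2.COLOR_BGR2HSV);b=(abs(q[...,1])<.03)&(q[...,2]>.028)&(q[...,2]<.045);print("block top x range",np.percentile(q[b][:,0],[1,99]),)
import pickle;pickle.dump(c,open("w2.pkl","wb"))
E
```

```text
lid n 7073 theta 1.9846609259021284 [0.05999316 0.11087246 0.15847311] [0.09153022 0.12359316] 15.225
block top x range [-0.07562311  0.16084988]
```

View pics/w2.png

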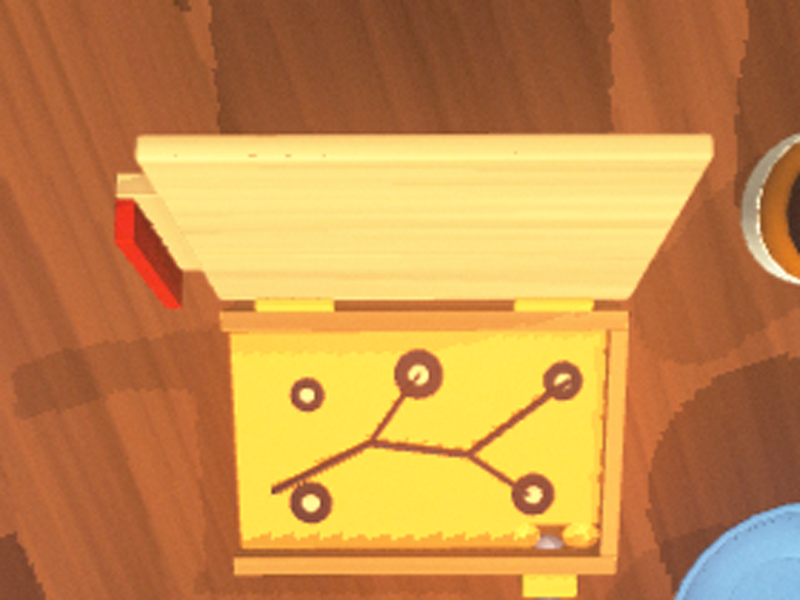

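The block is home: its tail at (238,440) is just inside the mouth and the steel ball at (548,541) sits in its notch. The lid is at 1.98 rad. Now I'll swing the lid with the shut fingertips.

```bash
python3 - <<'E'
from cell import manip
from h import *
X=-.01
manip.move_linear(W(X,.155,.30),rate=.2);manip.move_linear(W(X,.155,.118),rate=.15)
f0=manip.state()["contact_force"]
def go(y,z,r=.08):
    manip.move_linear(W(X,y,z),rate=r);s=manip.state();f=s["contact_force"]-f0;p=toC(s["tool_pos"])
    print("y %.3f z %.4f"%(p[1],p[2]),"fu %.1f fv %.1f fz %.1f"%(f@U,f@V,f[2]),round(s["clock"],2),flush=True)
    if np.linalg.norm(f)>30: raise SystemExit("force")
    return f
go(.13,.118);go(.105,.118);go(.085,.118)
r=.095
for th in (1.5,1.3,1.1,.9,.7,.5,.35,.2,.1,.04):
    y=.058-r*np.cos(th)+.008*np.sin(th)+.009; z=.0425+r*np.sin(th)+.008*np.cos(th)
    if th==1.5: z=.125
    go(y,min(z,.125),.07)
E
```

```text
y 0.129 z 0.1183 fu 1.1 fv -1.3 fz -0.5 17.89
y 0.104 z 0.1178 fu 1.3 fv -0.5 fz -0.5 18.35
y 0.084 z 0.1177 fu 0.8 fv -1.9 fz 0.4 18.75
y 0.068 z 0.1254 fu 2.1 fv -0.7 fz -0.2 19.16
y 0.048 z 0.1249 fu 2.4 fv -1.0 fz 1.6 19.58
y 0.030 z 0.1250 fu 1.3 fv -1.1 fz -0.5 19.99
y 0.013 z 0.1217 fu 1.0 fv -1.1 fz 0.2 20.38
y -0.001 z 0.1091 fu 1.2 fv -0.9 fz -1.4 20.81
y -0.013 z 0.0943 fu 0.7 fv -1.6 fz -0.5 21.23
y -0.020 z 0.0818 fu 1.3 fv -1.2 fz -0.9 21.58
y -0.025 z 0.0683 fu 1.8 fv -0.6 fz -0.1 21.93
y -0.027 z 0.0592 fu 2.0 fv -1.5 fz -0.6 22.22
y -0.028 z 0.0538 fu 0.8 fv -0.2 fz 0.3 22.47
```

Contact forces stayed within noise, so I need to look before pressing.

```bash
python3 - <<'E'
from cell import cams
import cv2,numpy as np
a=cams.capture("side")["image"][180:310,200:380];b=cams.capture("scene")["image"][200:330,260:440]
cv2.imwrite("pics/l1.png",np.hstack([cv2.resize(x,(400,289),interpolation=cv2.INTER_CUBIC) for x in(a,b)]))
E
```

```text
(no output)
```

View pics/l1.png

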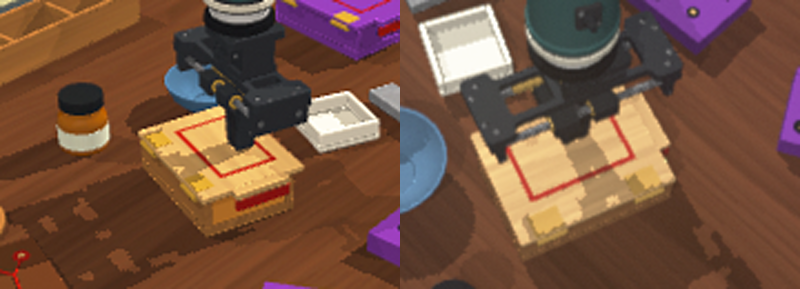

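The lid is nearly shut under the fingertips, with its lip in front of the mouth (260,195). I'll press it down gently, retract, measure and check.

```bash
python3 - <<'E'
from cell import manip,cams
from h import *
X=-.01
f0=manip.state()["contact_force"]
z=.052
while z>.042:
    manip.move_linear(W(X,-.03,z),rate=.03);s=manip.state();f=s["contact_force"]-f0;print(round(z,4),toC(s["tool_pos"]).round(4),f.round(1))
    if f[2]>12: break
    z-=.0015
manip.dwell(.2)
manip.move_linear(W(X,-.03,.15),rate=.15);manip.move_pose(W(X,-.02,.33),rv(YAW))
c=wristcam(manip,cams);P=cloud(c);q=(P-C)@np.stack([U,V,[0,0,1]],1)
L=q[(abs(q[...,0])<.07)&(q[...,1]>-.06)&(q[...,1]<.05)&(q[...,2]>.03)&(q[...,2]<.09)]
print(len(L),"z = a*y+b",np.polyfit(L[:,1],L[:,2],1),manip.state()["clock"])
b=cams.capture("side")["image"][180:310,200:380]
cv2.imwrite("pics/e1.png",np.hstack([cv2.resize(c["image"][60:300,160:480],(400,300)),cv2.resize(b,(400,300),interpolation=cv2.INTER_CUBIC)]))
E
```

```text
0.052 [-0.0101 -0.0302  0.0519] [-0.6  1.  -0.2]
0.0505 [-0.0098 -0.03    0.0509] [-1.1 -0.4  3.9]
0.049 [-0.0097 -0.0299  0.0508] [-5.1 -0.7 12.6]
12567 z = a*y+b [-0.00127605  0.04993701] 25.15
```

View pics/e1.png

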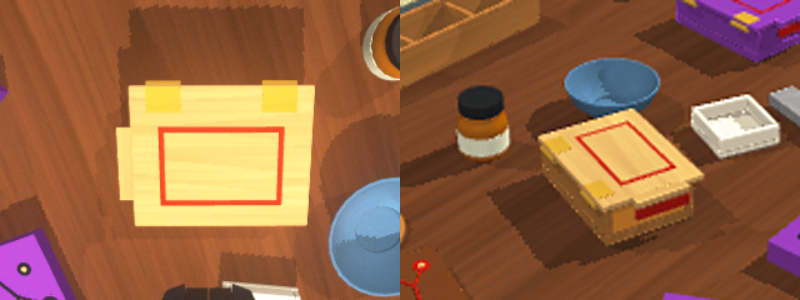

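The lid is flat and shut: slope -0.001 rad and top at z = 0.050. The robot is clear and the bystanders are undisturbed, so I'm handing in.

```bash
python3 -c "
from cell import order
print(order.close_job())"
```

```text
the job is handed in; nothing more can be done
None
```

The block is fully home with the ball in its notch, the lid is shut, and I handed the job in at about 25 s on the robot's clock. `close_job()` reports no verdict.

- **Block:** I pushed the tail with the shut fingertips. Resistance was 7–9 N against the ball, dropped to almost nothing at the click, then rose to a hard stop at the end wall. A wrist picture showed the ball in the notch and the tail just inside the mouth. That was before the lid was shut; I could not see the block afterwards.
- **Lid:** I swung it over from about 1.98 rad and pressed it down with about 13 N. The last depth check gave a slope of about 0.001 rad and its top at z ≈ 50 mm, against 50.5 mm nominal. The lip is down in front of the mouth.
- **Bystanders:** The arm is clear of everything. The jar, bowl and dish look unmoved in the last pictures. I did not re-measure any bystander, but the arm felt no contact other than with the block and lid.
- **Disagreements:** The two camera estimates of the case centre differed by 2–3 mm, so I used their average. During the lid swing the contact force was too small to tell from noise, so I confirmed that step by picture.

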